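Load and rock the paint mixer

ROBOT

A 6-joint arm with a two-finger parallel gripper is mounted at the origin on the work surface. World frame = base frame: x ahead of the robot, y to its left, z up, the work surface at z = 0. Lengths are in mm, angles in rad, forces in N, time in s.
With the tool pointing down it reaches from about 275 to 750 mm from the base axis. Payload 10.2 kg.
Tool frame: the origin (TCP) lies on the centre line of the jaws, within the pads' length; the fingertips stand 19 mm ahead of it and the grasp point (between the pads) is the TCP; z points along the fingers, y is the line along which they close (so a half turn about z gives the same grasp; the last joint's range is limited). The gripper opens to 85 mm and grips with 20 to 120 N. Pads are 22 mm wide; open, the fingers measure 114 mm over their backs; the gripper's body (76 mm by 85 mm) begins 54 mm behind the grasp point. The pads swing forward as they close: fully open they stand 13 mm farther back than shut.
Start: joints at [0.971, 0.313, 1.498, -0, 1.331, -0.223], TCP at [193.185, 488.171, 250.294] pointing down, gripper open.
Joint ranges: [-2.94, 2.94], [-0.97, 2.17], [0.19, 2.56], [-1.23, 4.37], [0.02, 3.11], [-2.88, 2.88]. Speed limits (rad/s): [2.39, 2.39, 3.01, 3.14, 3.14, 3.14].

INTERFACE

Orientations are given as a unit quaternion [w, x, y, z].
In Python, from rig import sense, capture, finish_job, regions_of, mark_of gives the robot as it stands.
- The arm moves only by the tool jog_arm, never from a script. Its argument "series" is text: rows parted by semicolons, each of 7 numbers parted by spaces: the shift along the tool's x, y, z in units of 0.4 m (1.0 is 0.4 m), then the turn, a rotation vector about the tool's x, y, z in units of pi/2 rad (1.0 is pi/2 rad), then the opening, from -1 (shut) to 1 (fully open). A call has 1 to 20 rows; each row is the pose to reach, as a shift and turn from the pose commanded when the call began, along the tool's axes at that moment; what a row does not reach only later rows make up. A row lasts 1/8 s, in which the tool goes at most 62.5 mm and 10.7 degrees, less where a joint would pass 70% of its speed; a pose out of reach is approached as far as the arm can. A call with a number of a shift or a turn outside -1 to 1 is refused whole. A call with a gripper value outside its range is refused whole. The fingers move at their own pace and stop on an object; "grip_force" is the grip in N (left out, the last holds). Time passes only in rows, so rows that repeat a pose let the fingers close. It gives the time, the measured TCP pose, the force, the opening and the grip force at its end, in the units of the state.
- sense(): the state, without advancing time (a new reading comes with each control period).
- capture(name): name is "side" or "top"; returns a dict with "img" (400x640x3 uint8, red, green, blue), "intrinsics" (3x3 intrinsics, pixels), "R" (3x3) and "t" (3): a world point X has camera coordinates R X + t. Camera axes: x right, y down, z forward; pixel columns grow to the right and rows downward; lengths in mm; the calibration is good to about 2 mm. A picture is of the moment at which its call begins. There is no depth.
- finish_job(): hands the job in; it is judged then, once.
Trained networks look in a picture, given as the dict that the camera call returned (one of the last four; its "shot" number tells which), for a name from the list of things; names that differ only in an ending like _2 or _b are one class to them, and where a whole thing is asked for, a point or a joint stands for the part that bears it (a point fixed in the world has none). Each returns a list of dicts, best first, with "confidence" (0 to 1); they miss things now and then, are a little off and sometimes report something else, mostly with a low value. They report only what shows in the picture. A call takes as long as a camera call.
- regions_of(label, picture): "region" (400x640 bool, what is visible of it) and "point" ([row, column] in pixels, amid what is visible of it).
- mark_of(label, picture): "point" ([row, column] in pixels: a listed point, or the origin of a listed thing).
The state is a dict: "time_s": time; "joints": joint angles; "dq": joint speeds; "tau": joint torques, N m; "eef_pos": TCP position; "ee_rot": TCP orientation; "force": force on the tool from outside, world axes, zero at the start; "wrist_torque": the same for the moment, N m; "grip_width": opening from 0.0 (shut) to 1.0 (fully open); "grip_force": force on a finger pad.
Only numpy, scipy, OpenCV 4.12 (cv2) and the standard library are available. Lean on these libraries where they do the work, as an engineer would, in place of code of your own. Each camera call takes 0.05 s, during which the arm holds its last target. There are 200 camera calls.

TASK

Turn the paint mixer's hand wheel by its rim until the mark is at the top, so that the tray is level; then lift the look-alike closed jars to tell them by weight, stand every full one upright on the mixer's tray and put every empty one in the open cardboard bin. When all the full jars are aboard, mix them once: give the wheel at least a quarter turn to either side, then bring the mark back to the top. Leave the other things on the desk where they are.

Things in the scene. Friction and masses are not known exactly. Their poses are not given: they have to be found in the camera images.
- mixer: rocking paint mixer fixed to the desk: white base plate 240 x 180 mm, 14 mm thick; two grey posts (up to 106 mm high) carry a hand wheel and a black tray on one level axle 90 mm above the desk. Origin on the desk; the axle runs along its x axis, which points from wheel to tray. The post between them spans x -56 to -40 mm
- wheel (a joint): angle of the mixer's hand wheel: 0 with its mark at the top; positive moves the mark from the top towards the mixer's -y side (right-handed about the mixer's x). Starts well on the positive side. Turns easily by finger friction on the rim (about 0.6 N there), stays where it is left; stops at -3.1 and +3.1. It tilts the tray by 0.08 of its own angle, the same way round
- mark (a point): outer end of the wheel's mark, on the rim, 75 mm from the axle. The mark is one white radial bar 9 mm wide on the outer 30 mm of both faces and across the rim. The wheel is a plain upright disc 150 mm in diameter, 16 mm thick; it can be pinched over the rim: both sides are clear for fingers down to 35 mm below its top
- axle (a point): centre of the wheel, on the axle, 90 mm above the desk (x -90 mm in the mixer's frame)
- tray: the mixer's tilting tray, 130 mm (x) by 200 mm (y) outside, walls 5 mm thick and 18 mm high, floor 5 mm thick. Origin at the centre of its underside, on the axle line (90 mm above the desk, x +35 mm in the mixer's frame); it tilts about its x axis and is level when the mark is at the top. It holds three jars in a row along y, 60 mm apart
- bin: low open cardboard bin for empties, fixed, 150 mm (x) by 200 mm (y) outside, 35 mm high, walls and floor 4 to 5 mm; origin at the centre of its underside
- jar_a: closed paint jar, upright cylinder 48 mm in diameter and 55 mm high (white body, black lid), all look identical; origin at the centre of its underside, z up its axis. It is either full (145 to 195 g) or empty (45 to 65 g), which only lifting tells. Some of the five jars are absent in a run
- jar_b: closed paint jar, upright cylinder 48 mm in diameter and 55 mm high (white body, black lid), all look identical; origin at the centre of its underside, z up its axis. It is either full (145 to 195 g) or empty (45 to 65 g), which only lifting tells. Some of the five jars are absent in a run
- jar_c: closed paint jar, upright cylinder 48 mm in diameter and 55 mm high (white body, black lid), all look identical; origin at the centre of its underside, z up its axis. It is either full (145 to 195 g) or empty (45 to 65 g), which only lifting tells. Some of the five jars are absent in a run
- jar_d: closed paint jar, upright cylinder 48 mm in diameter and 55 mm high (white body, black lid), all look identical; origin at the centre of its underside, z up its axis. It is either full (145 to 195 g) or empty (45 to 65 g), which only lifting tells. Some of the five jars are absent in a run
- jar_e: closed paint jar, upright cylinder 48 mm in diameter and 55 mm high (white body, black lid), all look identical; origin at the centre of its underside, z up its axis. It is either full (145 to 195 g) or empty (45 to 65 g), which only lifting tells. Some of the five jars are absent in a run
- holder: bystander: black painting grip 44 mm wide with a small figurine on top, about 100 mm tall; origin under its centre
- water_cup: bystander: glass water cup, 68 mm wide, 85 mm tall; origin under its centre
- dropper_1: bystander: small dropper bottle, 25 mm wide, 75 mm tall; origin under its centre
- dropper_2: bystander: small dropper bottle, 25 mm wide, 75 mm tall; origin under its centre
- figure: bystander: squat grey toy figure, about 60 mm wide, 88 mm tall; origin under its centre

How it is judged (in metres and radians):
On the way, in this order (a step that is already met when the one before it is completed fails the run):
1. first the wheel is turned until its mark is at the top (within 0.15 rad), so that the tray is level (value of joint wheel between -0.15 and 0.15 rad and velocity of joint wheel between -0.2 and 0.2 rad/s), for 0.3 s.
2. then all full jars stand on the level tray (wheel within 0.3 rad of the mark at the top), let go, and no empty one is on it (x of jar_b in the frame of tray between -0.062 and 0.062 m and y of jar_b in the frame of tray between -0.098 and 0.098 m and z of jar_b in the frame of tray between -0.003 and 0.02 m and x of jar_d in the frame of tray between -0.062 and 0.062 m and y of jar_d in the frame of tray between -0.098 and 0.098 m and z of jar_d in the frame of tray between -0.003 and 0.02 m and x of jar_e in the frame of tray between -0.062 and 0.062 m and y of jar_e in the frame of tray between -0.098 and 0.098 m and z of jar_e in the frame of tray between -0.003 and 0.02 m and angle between each of jar_b, jar_d, jar_e's own z axis and vertical below 0.15 rad and contact force between the fingers and jar_b below 0.05 N and contact force between the fingers and jar_d below 0.05 N and contact force between the fingers and jar_e below 0.05 N and value of joint wheel between -0.3 and 0.3 rad and not (x of jar_a in the frame of tray between -0.062 and 0.062 m and y of jar_a in the frame of tray between -0.098 and 0.098 m and z of jar_a in the frame of tray between -0.003 and 0.02 m) and not (x of jar_c in the frame of tray between -0.062 and 0.062 m and y of jar_c in the frame of tray between -0.098 and 0.098 m and z of jar_c in the frame of tray between -0.003 and 0.02 m)), for 0.3 s.
3. then, with the full jars aboard, the wheel is turned at least 1.4 rad away from the top, either way (x of jar_b in the frame of tray between -0.062 and 0.062 m and y of jar_b in the frame of tray between -0.098 and 0.098 m and z of jar_b in the frame of tray between -0.003 and 0.02 m and x of jar_d in the frame of tray between -0.062 and 0.062 m and y of jar_d in the frame of tray between -0.098 and 0.098 m and z of jar_d in the frame of tray between -0.003 and 0.02 m and x of jar_e in the frame of tray between -0.062 and 0.062 m and y of jar_e in the frame of tray between -0.098 and 0.098 m and z of jar_e in the frame of tray between -0.003 and 0.02 m and (value of joint wheel above 1.4 rad or value of joint wheel below -1.4 rad)), for 0.1 s.
4. then the mark is brought back to the top (within 0.15 rad) (value of joint wheel between -0.15 and 0.15 rad), for 0.3 s.
At the end, for the whole second after the job is handed in: the wheel's mark is at the top (within 0.15 rad), every full jar stands upright at rest on the tray, every empty jar is at rest inside the bin (upright or not) (all of step 4 and x of jar_b in the frame of tray between -0.062 and 0.062 m and y of jar_b in the frame of tray between -0.098 and 0.098 m and z of jar_b in the frame of tray between -0.003 and 0.02 m and x of jar_d in the frame of tray between -0.062 and 0.062 m and y of jar_d in the frame of tray between -0.098 and 0.098 m and z of jar_d in the frame of tray between -0.003 and 0.02 m and x of jar_e in the frame of tray between -0.062 and 0.062 m and y of jar_e in the frame of tray between -0.098 and 0.098 m and z of jar_e in the frame of tray between -0.003 and 0.02 m and angle between each of jar_b, jar_d, jar_e's own z axis and vertical below 0.12 rad and linear speed of each of jar_a, jar_b, jar_c, jar_d, jar_e below 0.02 m/s and x of jar_a in the frame of bin between -0.075 and 0.075 m and y of jar_a in the frame of bin between -0.1 and 0.1 m and z of jar_a in the frame of bin between -0.003 and 0.05 m and x of jar_c in the frame of bin between -0.075 and 0.075 m and y of jar_c in the frame of bin between -0.1 and 0.1 m and z of jar_c in the frame of bin between -0.003 and 0.05 m); the robot touches nothing.
It fails at once if the holder is moved more than 50 mm (distance of holder from where it was at the start of the episode above 0.05 m).
It fails at once if the water cup is moved more than 50 mm (distance of water_cup from where it was at the start of the episode above 0.05 m).
It fails at once if the dropper is moved more than 50 mm (distance of dropper_1 from where it was at the start of the episode above 0.05 m).
It fails at once if the dropper is moved more than 50 mm (distance of dropper_2 from where it was at the start of the episode above 0.05 m).
It fails at once if the figure is moved more than 50 mm (distance of figure from where it was at the start of the episode above 0.05 m).
Of jar_a, jar_b, jar_c, jar_d, jar_e only 3 to 5 are there at a start; the rules pass over those that are not, and their reading is None.
At some moment in a run one of jar_a, jar_b, jar_c, jar_d, jar_e may be knocked a few centimetres aside while the robot is not near it.
It also fails if it takes over 210 s, if anything falls off the work surface, if the arm or the gripper's body presses on something with over 40 N, if the wrist force passes 120 N, or if a joint passes its speed limit or range.

## Working session

There is one attempt and no reset: what is moved stays moved. The work goes in short steps, Python scripts to look and compute and a tool call to move; the robot and the scene stay as the last step left them, time stands still between calls to the robot, and variables do not carry over. Pictures are saved under pics/ and viewed, at most 14 in all, crops included, and the job is handed in when it is done.

Besides the shell and the picture viewer there is one more tool, called as name(argument=value, ...), one argument or row to a line, values as JSON. jog_arm: Moves the arm, as the interface text tells. Shifts and turns lie within -1 to 1; 1 stands for 0.4 m of shift or pi/2 rad of turn. Its arguments: {"type":"object","properties":{"series":{"type":"string"},"grip_force":{"type":"number"}},"required":["series"]}

```bash
ls; mkdir -p pics; cat > h.py <<'E'
import numpy as np, cv2
from rig import *
def ray(p,rc):
    K,R,t=np.array(p["intrinsics"]),np.array(p["R"]),np.array(p["t"])
    d=R.T@np.linalg.inv(K)@np.array([rc[1],rc[0],1.0]); return -R.T@t,d
def atz(p,rc,z):
    o,d=ray(p,rc); return o+d*(z-o[2])/d[2]
def proj(p,X):
    K,R,t=np.array(p["intrinsics"]),np.array(p["R"]),np.array(p["t"])
    c=K@(R@np.array(X,float)+t); return c[:2]/c[2]   # col,row
def save(p,n): cv2.imwrite("pics/"+n+".png",p["img"][:,:,::-1])
def tri(p1,a,p2,b):
    o1,d1=ray(p1,a);o2,d2=ray(p2,b)
    A=np.stack([d1,-d2],1);s=np.linalg.lstsq(A,o2-o1,rcond=None)[0]
    x,y=o1+d1*s[0],o2+d2*s[1];return (x+y)/2,np.linalg.norm(x-y)
E
python3 - <<'E'
from h import *
np.set_printoptions(precision=1,suppress=True)
a=capture("top");b=capture("side");save(a,"top0");save(b,"side0")
for l in ["mixer","mark","axle","tray","bin","jar_a","holder","water_cup","dropper_1","figure"]:
    for n,p in (("top",a),("side",b)):
        for m in mark_of(l,p): print(l,n,round(m["confidence"],2),np.array(m["point"]),atz(p,m["point"],{"mark":90,"axle":90,"tray":90}.get(l,0)))
s=sense();print(s)
E
```

```text
pics
mixer top 0.95 [196.6 345. ] [550.5 -11.6   0. ]
mixer side 0.86 [208.3 319. ] [567.1 -17.4   0. ]
mark top 0.96 [227.9 367.8] [462.5 -67.6  90. ]
mark side 0.68 [171.6 365.5] [461.1 -91.1  90. ]
mark side 0.3 [317.5 372.4] [384.  312.4  90. ]
axle top 0.64 [221.9 334.2] [478.4  19.7  90. ]
tray top 0.73 [177.7 346.4] [594.2 -13.   90. ]
tray side 0.67 [271.5 268.4] [607.8 261.   90. ]
tray side 0.66 [183.4 305.8] [600.2 -11.6  90. ]
bin side 0.89 [133.8 358.7] [ 519.3 -366.3    0. ]
bin side 0.71 [275.2 267.8] [632.7 215.    0. ]
bin side 0.64 [210.7 322. ] [557.4 -10.9   0. ]
jar_a top 0.69 [255.2 247.1] [385.2 267.1   0. ]
jar_a top 0.67 [169.3 268.6] [630.4 208.    0. ]
jar_a top 0.51 [226.2 265.2] [467.  216.3   0. ]
jar_a top 0.46 [224.9 338.5] [470.1   7.5   0. ]
jar_a side 0.95 [316.7 372. ] [383.7 261.3   0. ]
jar_a side 0.79 [340.9 348.4] [422.6 326.    0. ]
jar_a side 0.74 [288.8 340.2] [463.1 210.6   0. ]
jar_a side 0.66 [274.8 266.8] [635.3 214.6   0. ]
jar_a side 0.43 [174.1 264. ] [ 753.9 -110.9    0. ]
holder top 0.84 [198.1 188.7] [548.3 438.1   0. ]
holder side
[... 524 characters left out ...]
dropper_1 side 0.65 [371.6 392.1] [329.1 366.6   0. ]
dropper_1 side 0.39 [184.  303.8] [630.9 -98.2  -0. ]
dropper_1 side 0.16 [316.7 371.1] [385.6 261.8   0. ]
figure top 0.97 [128.  379.9] [ 748.8 -113.8    0. ]
figure top 0.57 [179.2 345.8] [600.5 -14.2   0. ]
figure side 0.96 [174.6 265. ] [ 750.4 -109.5   -0. ]
{'time_s': 1.1, 'joints': array([ 1. ,  0.3,  1.5, -0. ,  1.3, -0.2]), 'dq': array([-0., -0.,  0.,  0.,  0., -0.]), 'tau': array([ -0. , -41.2, -26. ,  -0. ,   0. ,  -0. ]), 'eef_pos': array([193.2, 488.2, 250.3]), 'ee_rot': array([0. , 0.2, 1. , 0. ]), 'force': array([-1.2,  0.8, -1.2]), 'wrist_torque': array([-0., -0., -0.]), 'grip_force': 0.0, 'grip_width': 1.001200929221078}
```

View pics/top0.png

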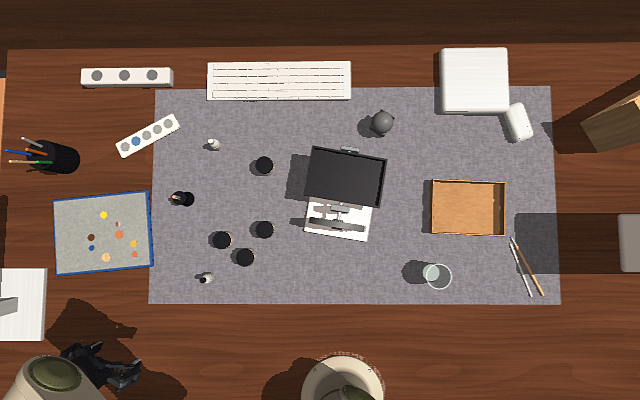

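View pics/side0.png

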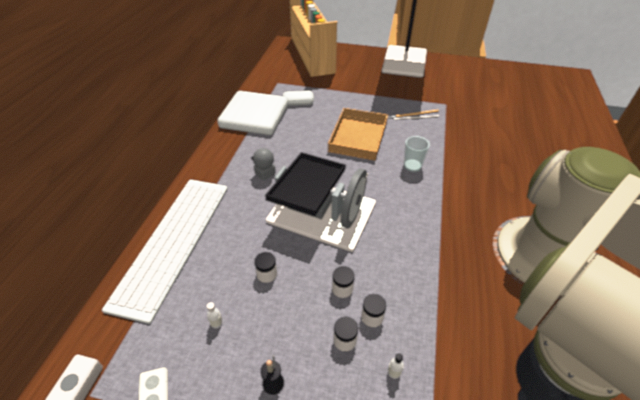

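The top view shows four black-lidded jars at about (row, col) (166,264), (230,263), (240,221) and (257,245). The mixer is at (195,345) with its mark at the right end of the wheel, and the bin is at (208,467). The side view agrees. Next I'll refine the mixer's yaw, the bin and the jars.

```bash
cat > m1.py <<'E'
from h import *
from scipy.optimize import least_squares
np.set_printoptions(precision=1,suppress=True)
a=capture("top");b=capture("side")
for l in ["tray","bin"]:
    for n,p in (("top",a),("side",b)):
        for m in regions_of(l,p)[:2]:
            if m["confidence"]<.3: continue
            M=m["region"].astype(np.uint8);r=cv2.minAreaRect(cv2.findNonZero(M))
            z={"tray":105,"bin":20}[l]
            print(l,n,round(m["confidence"],2),m["point"],[atz(p,c[::-1],z) for c in cv2.boxPoints(r)])
for p,n in((a,"top"),(b,"side")):
    for m in regions_of("jar_a",p):
        M=m["region"];print("jar",n,round(m["confidence"],2),M.sum(),m["point"],atz(p,m["point"],55 if n=="top" else 35))
c=np.zeros((600,800,3),np.uint8)
c=cv2.resize(a["img"][140:250,295:395],None,fx=5.4,fy=5.4,interpolation=cv2.INTER_CUBIC)
d=cv2.resize(b["img"][145:255,255:385],None,fx=5.4,fy=5.4,interpolation=cv2.INTER_CUBIC)
cv2.imwrite("pics/mixtop.png",c[:,:,::-1]);cv2.imwrite("pics/mixside.png",d[:,:,::-1])
E
python3 m1.py
```

```text
tray top 0.87 [179.7, 346.0] [array([545.9, 103. , 105. ]), array([680.6,  80.8, 105. ]), array([ 645. , -120.6,  105. ]), array([511.7, -96.5, 105. ])]
tray top 0.55 [279.0, 205.2] [array([349., 364., 105.]), array([349., 328., 105.]), array([326.3, 327.5, 105. ]), array([326.3, 363.5, 105. ])]
tray side 0.87 [186.6, 305.0] [array([684.1,  76.5, 105. ]), array([ 660.1, -177.6,  105. ]), array([508.8, -87.9, 105. ]), array([552.2, 137.2, 105. ])]
tray side 0.7 [316.5, 217.0] [array([697.5, 371.5, 105. ]), array([680.2, 359.2, 105. ]), array([647. , 400.2, 105. ]), array([663.7, 411.7, 105. ])]
bin top 0.64 [208.7, 467.6] [array([ 446.8, -234.4,   20. ]), array([ 603.2, -244.5,   20. ]), array([ 592.9, -462.9,   20. ]), array([ 437.4, -450.4,   20. ])]
bin side 0.84 [132.3, 359.4] [array([ 598.4, -230.5,   20. ]), array([ 623.8, -486.1,   20. ]), array([ 436.9, -465.5,   20. ]), array([ 435.2, -219.7,   20. ])]
jar top 0.85 297 [239.2, 226.1] [432.8 312.3  55. ]
jar top 0.82 277 [227.4, 264.1] [464.3 209.4  55. ]
jar top 0.77 300 [169.8, 266.4] [621.3 204.6  55. ]
jar top 0.72 286 [255.2, 246.0] [389.8 257.7  55. ]
jar side 0.97 576 [265.3, 266.1] [634.5 212.3  35. ]
jar side 0.92 574 [280.8, 339.6] [465.4 212.8  35. ]
jar side 0.86 715 [334.8, 348.1] [424.3 330.3  35. ]
jar side 0.7 660 [308.8, 377.5] [375.7 260.3  35. ]
```

View pics/mixtop.png

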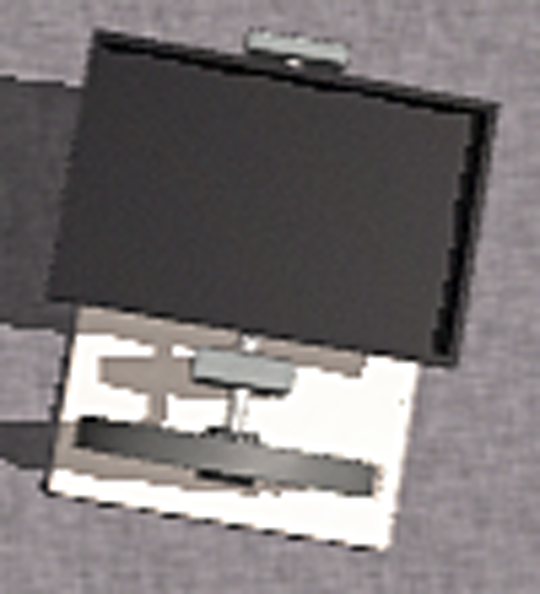

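View pics/mixside.png

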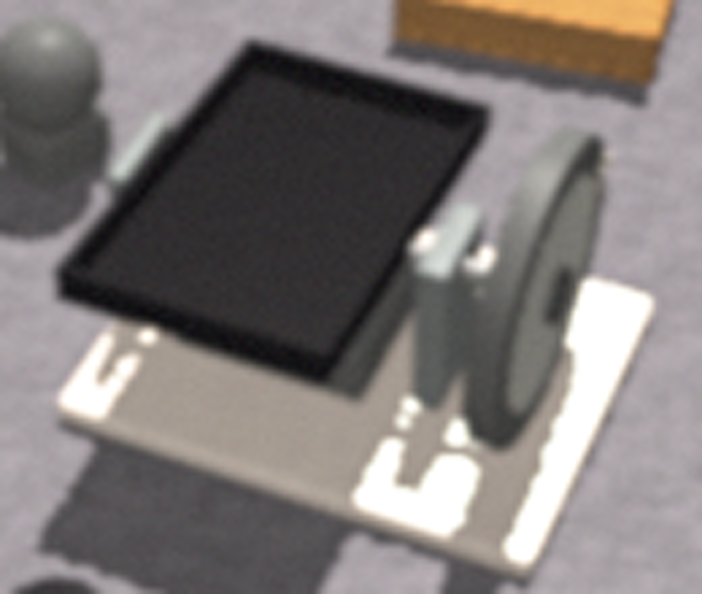

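```bash
cat > m2.py <<'E'
from h import *
from scipy.optimize import least_squares
np.set_printoptions(precision=1,suppress=True)
a=capture("top");b=capture("side")
T=lambda c,r:(295+c/5.4-.4,140+r/5.4-.4); S=lambda c,r:(255+c/5.4-.4,145+r/5.4-.4)
obs=[(a,T(47,490),(-120,90,14)),(a,T(385,548),(-120,-90,14)),(b,S(655,292),(-120,-90,14)),(b,S(525,570),(-120,90,14)),(b,S(60,405),(120,90,14))]
def W(x,X):
    c,s=np.cos(x[2]),np.sin(x[2]);return np.array([x[0]+c*X[0]-s*X[1],x[1]+s*X[0]+c*X[1],X[2]])
f=lambda x:np.concatenate([proj(p,W(x,X))-uv for p,uv,X in obs])
r=least_squares(f,[555,-10,-.17],x_scale=[10,10,.1],loss="soft_l1");x=r.x
print(x[:2],round(x[2],4),f(x).reshape(-1,2))
for n,X in dict(axle=(-90,0,90),wtop=(-90,0,165),markm=(-98,-75,90),tray=(35,0,95)).items():
    print(n,W(x,X),proj(a,W(x,X)),proj(b,W(x,X)))
big=[]
for th in np.arange(0,3.2,.3):
    X=W(x,(-98,-75*np.sin(th),90+75*np.cos(th)));print(round(th,1),proj(a,X),proj(b,X))
for i,(p,nm,w) in enumerate(((a,"fittop",(140,250,295,395)),(b,"fitside",(145,255,255,385)))):
    im=cv2.resize(p["img"][w[0]:w[1],w[2]:w[3]],None,fx=5.4,fy=5.4,interpolation=cv2.INTER_CUBIC).copy()
    for th in np.arange(0,6.3,.1):
        for xx in(-98,-82):
            u=(proj(p,W(x,(xx,-75*np.sin(th),90+75*np.cos(th))))-(w[2]-.4,w[0]-.4))*5.4
            cv2.circle(im,tuple(u.astype(int)),2,(255,0,0),-1)
    for X in[(i,j,k) for i in(-120,120) for j in (-90,90) for k in(14,)]+[(-56,0,106),(-40,0,106)]:
        u=(proj(p,W(x,X))-(w[2]-.4,w[0]-.4))*5.4; cv2.circle(im,tuple(u.astype(int)),4,(0,255,0),-1)
    big.append(im)
h=max(i.shape[0] for i in big);big=[cv2.copyMakeBorder(i,0,h-i.shape[0],0,0,cv2.BORDER_CONSTANT) for i in big]
im=np.hstack(big);im=cv2.resize(im,None,fx=800/im.shape[1],fy=800/im.shape[1]);cv2.imwrite("pics/fit.png",im[:,:,::-1])
E
python3 m2.py
```

```text
[557.6  -2.2] -0.1736 [[-0.3  0.1]
 [ 0.6  0.4]
 [-0.2  1.4]
 [ 0.6 -0.5]
 [-1.5 -0.3]]
axle [468.9  13.4  90. ] [336.6 225.5] [355.5 199.2]
wtop [468.9  13.4 165. ] [336.9 225.8] [357.7 176.5]
markm [448.1 -59.1  90. ] [364.6 233.5] [368.6 180.6]
tray [592.   -8.2  95. ] [344.6 178.3] [308.6 183.4]
0.0 [336.3 229. ] [361.  177.5]
0.3 [345.3 230.6] [364.  172.6]
0.6 [353.4 231.9] [366.5 170.4]
0.9 [359.6 232.9] [368.2 170.9]
1.2 [363.5 233.5] [368.9 174. ]
1.5 [364.7 233.5] [368.8 179.2]
1.8 [363.4 233.2] [367.8 186. ]
2.1 [359.7 232.5] [366.  193.8]
2.4 [354.2 231.4] [363.7 202.1]
2.7 [347.4 230.2] [360.9 210.2]
3.0 [339.7 228.8] [358.  217.5]
```

View pics/fit.png

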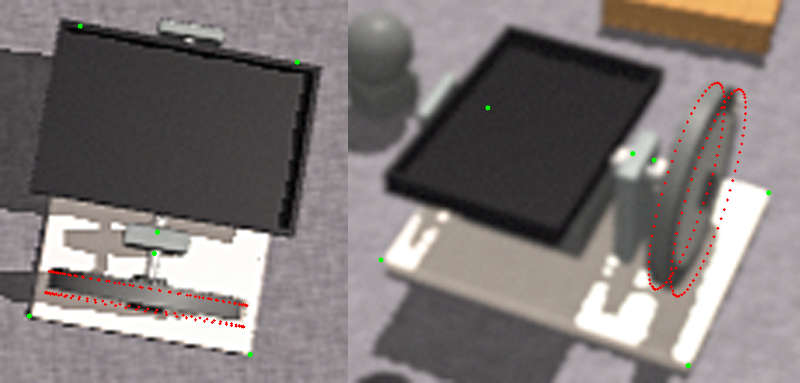

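The model is about 5 mm off at the wheel, and the mark is only just visible. I'll zoom in on the wheel.

```bash
python3 - <<'E'
from h import *
np.set_printoptions(precision=1,suppress=True)
a=capture("top");b=capture("side")
for p in(a,b): print(-np.array(p["R"]).T@np.array(p["t"]))
c=cv2.resize(a["img"][212:245,300:372],None,fx=10,fy=10,interpolation=cv2.INTER_NEAREST)
d=cv2.resize(b["img"][165:235,330:380],None,fx=8,fy=8,interpolation=cv2.INTER_NEAREST)
im=np.zeros((560,800,3),np.uint8);im[:,:400]=d[:560];c=cv2.resize(c,(400,183),interpolation=cv2.INTER_NEAREST);im[:183,400:]=c
cv2.imwrite("pics/zw.png",im[:,:,::-1])
for n,p in(("top",a),("side",b)):
  for l in("wheel","mark","axle"):
    for m in regions_of(l,p)[:2]:
        if m["confidence"]<.3: continue
        M=m["region"];ys,xs=np.nonzero(M)
        if len(ys): print(n,l,round(m["confidence"],2),m["point"],M.sum(),xs.min(),xs.max(),ys.min(),ys.max(),cv2.minAreaRect(cv2.findNonZero(M.astype(np.uint8))))
    for m in mark_of(l,p)[:2]: print("  pt",n,l,round(m["confidence"],2),m["point"])
E
```

```text
[ 476.1   20.4 1094.2]
[395.1 705.  804.3]
top wheel 0.66 [223.5, 336.8] 406 309 364 217 231 ((336.6346130371094, 223.82691955566406), (56.08921432495117, 9.60969066619873), 11.309932708740234)Traceback (most recent call last):
  File "<stdin>", line 15, in <module>
ValueError: it knows: axle, bin, dropper, figure, holder, jar, mark, mixer, tray, water_cup
```

View pics/zw.png

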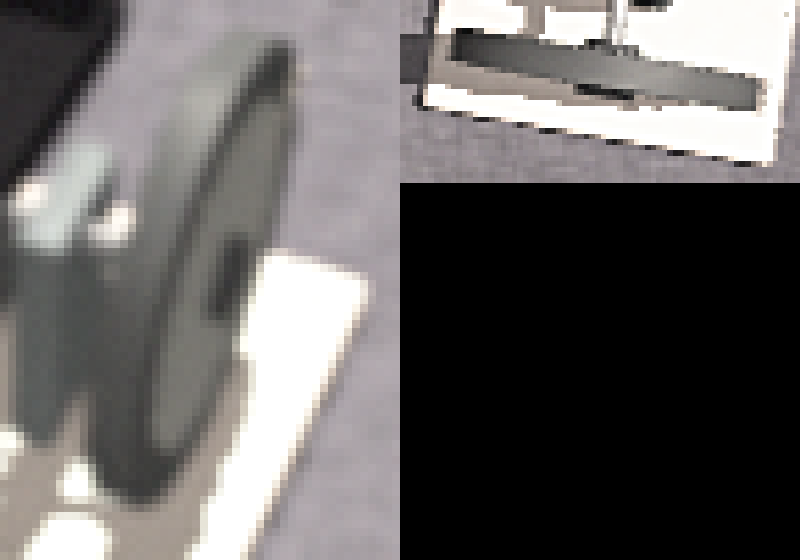

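```bash
cat > m3.py <<'E'
from h import *
from scipy.optimize import least_squares
np.set_printoptions(precision=1,suppress=True)
a=capture("top");b=capture("side")
T=lambda c,r:(295+c/5.4-.4,140+r/5.4-.4); S=lambda c,r:(255+c/5.4-.4,145+r/5.4-.4); Z=lambda c,r:(330+c/8-.4,165+r/8-.4)
def W(x,X):
    c,s=np.cos(x[2]),np.sin(x[2]);return np.array([x[0]+c*X[0]-s*X[1],x[1]+s*X[0]+c*X[1],X[2]])
def tr(x,X):
    c,s=np.cos(x[3]),np.sin(x[3]);return W(x,(35+X[0],c*X[1]-s*X[2],90+s*X[1]+c*X[2]))
plate=[(a,T(47,490),(-120,90,14)),(a,T(385,548),(-120,-90,14)),(b,S(655,292),(-120,-90,14)),(b,S(525,570),(-120,90,14)),(b,S(60,405),(120,90,14)),(a,T(293,370),(-48-8,-20*0,106)) ]
plate=plate[:5]+[(b,S(448,234),(-48,0,106)),(a,T(245,358),(-48,0,106))]
h=20
tray=[(a,T(97,30),(65,100,h)),(a,T(498,103),(65,-100,h)),(a,T(455,367),(-65,-100,h)),(a,T(50,300),(-65,100,h)),(b,S(252,42),(65,-100,h)),(b,S(490,110),(-65,-100,h)),(b,S(325,355),(-65,100,h)),(b,S(60,275),(65,100,h))]
f=lambda x:np.concatenate([proj(p,W(x,X))-uv for p,uv,X in plate]+[proj(p,tr(x,X))-uv for p,uv,X in tray])
for h0 in (18,):
    r=least_squares(f,[555,-10,-.17,.1],x_scale=[10,10,.1,.1],loss="soft_l1");x=r.x
    print(x[:2],x[2:].round(4),"wheel",x[3]/.08);print(f(x).reshape(-1,2))
print("axle",W(x,(-90,0,90)),"tray",tr(x,(0,0,5)))
E
python3 m3.py
```

```text
[560.2  -2.1] [-0.2  0.1] wheel 1.4132123124168867
[[-0.  -0.5]
 [ 0.9 -0.7]
 [-1.3  0.9]
 [-0.1 -0.8]
 [-2.4 -0.1]
 [ 1.1  1.5]
 [-0.5  2.5]
 [-1.1  0.1]
 [ 0.1  0.2]
 [ 0.5  0.5]
 [-0.8 -0.1]
 [-0.3 -0.5]
 [ 0.8 -0.6]
 [ 1.1 -0.2]
 [-0.6 -1.5]]
axle [471.4  12.8  90. ] tray [594.6  -8.4  95. ]
```

```bash
cat >> h.py <<'E'
from scipy.spatial.transform import Rotation as Ro
MX=np.array([560.2,-2.1]);MY=-0.1736
def pose(s): q=s["ee_rot"]; return np.array(s["eef_pos"]),Ro.from_quat([q[1],q[2],q[3],q[0]])
def ori(ydir):  # tool down, y axis along heading ydir
    y=np.array([np.cos(ydir),np.sin(ydir),0]);z=np.array([0,0,-1.]);return Ro.from_matrix(np.stack([np.cross(y,z),y,z],1))
def row(p0,R0,p1,R1):
    d=R0.inv().apply(np.array(p1)-p0)/400;w=(R0.inv()*R1).as_rotvec()
    n=max(np.linalg.norm(d)*400/62.5,np.linalg.norm(w)/np.radians(10.7))
    return " ".join("%.3f"%v for v in [*d,*(w/(np.pi/2))]),round(n,1)
def plan(*tg):
    s=sense();p,R=pose(s)
    for t in tg:
        pos,o=t; print(row(p,R,pos,o if o is not None else R))
E
python3 - <<'E'
from h import *
np.set_printoptions(precision=3,suppress=True)
s=sense();p,R=pose(s);print(p,R.as_matrix(),s["ee_rot"])
for yd in(MY,MY+np.pi):
  print(yd);plan(([474,13.5,250],ori(yd)))
E
```

```text
[193.184 488.186 250.296] [[-0.93   0.368 -0.   ]
 [ 0.368  0.93   0.   ]
 [ 0.     0.    -1.   ]] [-0.     0.187  0.982  0.   ]
-0.1736
('-1.089 -0.845 0.001 0.000 -0.000 0.871', np.float64(8.8))
2.967992653589793
('-1.089 -0.845 0.001 0.000 0.000 -1.129', np.float64(9.5))
```

jog_arm(
  series="-0.55 -0.42 0 0 0 0.44 -0.2;-0.55 -0.42 0 0 0 0.44 -0.2;-0.55 -0.42 0 0 0 0.44 -0.2;-0.55 -0.42 0 0 0 0.44 -0.2;-0.55 -0.42 0 0 0 0.44 -0.2;-0.55 -0.42 0 0 0 0.44 -0.2",
  grip_force=20,
)

```text
time_s: 2.6
eef_pos: [336.7, 250.0, 250.4]
ee_rot: [0.0, 0.51, 0.86, 0.0]
force: [0.5, 0.4, 0.1]
grip_width: 0.402
grip_force: 0.0
```

```bash
python3 - <<'E'
from h import *
e=np.array([np.cos(MY),np.sin(MY),0]); ax=np.array([474,13.5,90])
for th in(.6,):
  for r in (110,65):
    R=Ro.from_rotvec(e*th)*ori(MY); pos=ax+Ro.from_rotvec(e*th).apply([0,0,r]); plan((pos,R)); print(pos)
  print(sense()["grip_width"],sense()["eef_pos"])
E
```

```text
('-0.805 -0.079 0.174 -0.128 0.367 0.416', np.float64(5.3))
[463.27166397 -47.67710676 180.78691764]
('-0.755 -0.039 0.267 -0.128 0.367 0.416', np.float64(5.1))
[467.66052871 -22.65010854 143.64681497]
0.4019896552008789 [336.66300634 249.95613248 250.4274083 ]
```

jog_arm(
  series="-0.8 -0.08 0 -0.128 0.367 0.416 -0.2;-0.8 -0.08 0 -0.128 0.367 0.416 -0.2;-0.8 -0.08 0 -0.128 0.367 0.416 -0.2;-0.8 -0.08 0 -0.128 0.367 0.416 -0.2;-0.8 -0.08 0 -0.128 0.367 0.416 -0.2;-0.8 -0.08 0 -0.128 0.367 0.416 -0.2;-0.805 -0.079 0.174 -0.128 0.367 0.416 -0.2;-0.805 -0.079 0.174 -0.128 0.367 0.416 -0.2;-0.805 -0.079 0.174 -0.128 0.367 0.416 -0.2",
)

```text
time_s: 3.72
eef_pos: [463.9, -45.6, 181.8]
ee_rot: [-0.191, 0.73, 0.616, 0.226]
force: [0.3, 0.3, 1.2]
grip_width: 0.4
grip_force: 0.0
```

```bash
cat > m4.py <<'E'
from h import *
import sys
s=sense();print(s["eef_pos"].round(1),pose(s)[1].as_matrix().round(2).tolist(),s["joints"].round(2))
a=capture("top");b=capture("side")
for n,p in(("top",a),("side",b)):
    for m in mark_of("mark",p)[:2]: print(n,round(m["confidence"],2),m["point"])
c=cv2.resize(a["img"][160:260,290:390],None,fx=4,fy=4,interpolation=cv2.INTER_CUBIC)
d=cv2.resize(b["img"][140:240,320:420],None,fx=4,fy=4,interpolation=cv2.INTER_CUBIC)
cv2.imwrite("pics/%s.png"%sys.argv[1],np.hstack([c,d])[:,:,::-1])
e=np.array([np.cos(MY),np.sin(MY),0]); ax=np.array([474,13.5,90])
for th in(.6,):
  for r in (110,65):
    R=Ro.from_rotvec(e*th)*ori(MY); pos=ax+Ro.from_rotvec(e*th).apply([0,0,r]); plan((pos,R))
E
python3 m4.py pre
```

```text
[463.9 -45.6 181.8] [[0.14, 0.99, 0.09], [0.81, -0.17, 0.56], [0.56, -0.0, -0.83]] [-0.63  0.33  1.79  0.54  1.35 -0.67]
top 0.84 [228.3, 364.9]
top 0.36 [195.6, 342.2]
side 0.85 [173.7, 367.1]
('-0.005 -0.001 0.001 -0.000 0.001 0.002', np.float64(0.0))
('-0.005 -0.001 0.113 -0.000 0.001 0.002', np.float64(0.7))
```

View pics/pre.png

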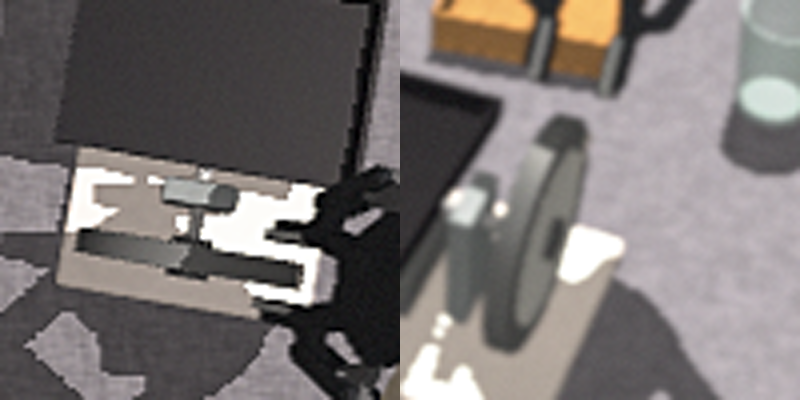

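The fingers straddle the rim on the wheel's -y side, with the wheel centred between them. I'll descend and pinch.

jog_arm(
  series="-0.005 0 0.06 0 0 0 -0.2;-0.005 0 0.113 0 0 0 -0.2;-0.005 0 0.113 0 0 0 -1;-0.005 0 0.113 0 0 0 -1;-0.005 0 0.113 0 0 0 -1;-0.005 0 0.113 0 0 0 -1",
  grip_force=30,
)

```text
time_s: 4.68
eef_pos: [466.7, -22.3, 142.6]
ee_rot: [-0.192, 0.731, 0.616, 0.225]
force: [-1.8, 6.2, -7.3]
grip_width: 0.181
grip_force: 33.2
```

```bash
cat > turn.py <<'E'
from h import *
import sys
# rotate about axle (tool z=+65 ahead): argv total angle, steps
tot=float(sys.argv[1]);n=int(sys.argv[2]);p,R=pose(sense())
r=np.dot(np.array([474,13.5,90])-p,R.as_matrix()[:,2]);print("r",r, sense()["grip_width"],sense()["force"])
out=[]
for i in range(1,n+1):
    f=tot*i/n   # rotation about tool +y
    out.append("%.3f 0 %.3f 0 %.3f 0 -1"%(-r*np.sin(f)/400,r*(1-np.cos(f))/400,f/(np.pi/2)))
print(";".join(out))
E
python3 turn.py -1.2 12
```

```text
r 64.0118282985053 0.1811785425245799 [-1.75034221  6.1542708  -7.28280727]
0.016 0 0.001 0 -0.064 0 -1;0.032 0 0.003 0 -0.127 0 -1;0.047 0 0.007 0 -0.191 0 -1;0.062 0 0.013 0 -0.255 0 -1;0.077 0 0.020 0 -0.318 0 -1;0.090 0 0.028 0 -0.382 0 -1;0.103 0 0.038 0 -0.446 0 -1;0.115 0 0.049 0 -0.509 0 -1;0.125 0 0.061 0 -0.573 0 -1;0.135 0 0.074 0 -0.637 0 -1;0.143 0 0.087 0 -0.700 0 -1;0.149 0 0.102 0 -0.764 0 -1
```

jog_arm(
  series="0.016 0 0.001 0 -0.064 0 -1;0.032 0 0.003 0 -0.127 0 -1;0.047 0 0.007 0 -0.191 0 -1;0.062 0 0.013 0 -0.255 0 -1;0.077 0 0.020 0 -0.318 0 -1;0.090 0 0.028 0 -0.382 0 -1;0.103 0 0.038 0 -0.446 0 -1;0.115 0 0.049 0 -0.509 0 -1;0.125 0 0.061 0 -0.573 0 -1;0.135 0 0.074 0 -0.637 0 -1;0.143 0 0.087 0 -0.700 0 -1;0.149 0 0.102 0 -0.764 0 -1;0.149 0 0.102 0 -0.764 0 -1;0.149 0 0.102 0 -0.764 0 -0.2;0.149 0 0.102 0 -0.764 0 -0.2;0.149 0 0.102 0 -0.764 0 -0.2",
)

```text
time_s: 6.68
eef_pos: [480.1, 48.2, 143.0]
ee_rot: [0.191, 0.731, 0.615, -0.226]
force: [0.2, 0.1, -0.7]
grip_width: 0.404
grip_force: 0.0
```

```bash
cat > look.py <<'E'
from h import *
import sys
np.set_printoptions(precision=2,suppress=True)
s=sense();print(s["eef_pos"],s["force"],s["grip_width"])
a=capture("top");b=capture("side")
def W(X):
    c,q=np.cos(MY),np.sin(MY);return np.array([474+c*X[0]-q*X[1],13.5+q*X[0]+c*X[1],90+X[2]])
th=np.arange(-3.1,3.1,.01)
for n,p in(("top",a),("side",b)):
    P=np.array([proj(p,W((0,-75*np.sin(t),75*np.cos(t)))) for t in th])
    for m in mark_of("mark",p)[:2]:
        d=np.hypot(*(P-np.array(m["point"])[::-1]).T);i=d.argmin();print(n,round(m["confidence"],2),m["point"],"th",th[i],"d",d[i])
if len(sys.argv)>1:
    c=cv2.resize(a["img"][160:260,290:390],None,fx=4,fy=4,interpolation=cv2.INTER_CUBIC)
    d=cv2.resize(b["img"][140:240,320:420],None,fx=4,fy=4,interpolation=cv2.INTER_CUBIC)
    cv2.imwrite("pics/%s.png"%sys.argv[1],np.hstack([c,d])[:,:,::-1])
E
python3 look.py t1
```

```text
[480.09  48.24 142.97] [ 0.16  0.09 -0.72] 0.40375086699195184
top 0.81 [224.9, 340.0] th 0.10999999999993149 d 0.6928826303355194
side 0.47 [370.3, 393.3] th -2.3900000000000152 d 150.01054799770435
```

View pics/t1.png

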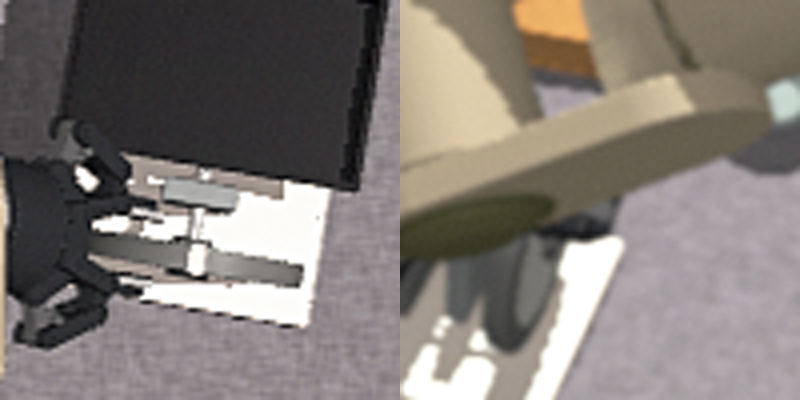

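The mark is now close to the top, at crop (198,258). I'll retract and measure it unobstructed.

jog_arm(
  series="0 0 -0.12 0 0 0 -0.2;0.2 0 -0.3 0 0.38 0 0.6;0.2 0 -0.3 0 0.38 0 1;0.2 0 -0.3 0 0.38 0 1;0.2 0 -0.3 0 0.38 0 1;0.2 0 -0.3 0 0.38 0 1",
)

```text
time_s: 7.62
eef_pos: [502.4, 179.6, 195.8]
ee_rot: [0.001, 0.765, 0.644, -0.003]
force: [0.1, -0.2, 0.5]
grip_width: 1.004
grip_force: 0.0
```

```bash
python3 look.py t2; cat > jars.py <<'E'
from h import *
np.set_printoptions(precision=1,suppress=True)
def jars(zs=(55,28)):
    a=capture("top");b=capture("side");P=[]
    for m in regions_of("jar_a",b):
        if m["confidence"]<.35: continue
        M=m["region"]; P.append(("side",m["confidence"],M.sum(),m["point"]))
    D={}
    for m in regions_of("jar_a",a):
        if m["confidence"]<.35: continue
        M=m["region"].astype(np.uint8)
        (c,r)=cv2.minEnclosingCircle(cv2.findNonZero(M))
        g=[(np.linalg.norm((tri(a,m["point"],b,q[3])[0])[:2]-atz(a,m["point"],40)[:2]),q[3]) for q in P]
        t=min(((*tri(a,m["point"],b,q[3]),) for q in P),key=lambda v:v[1],default=None)
        print(round(m["confidence"],2),M.sum(),np.array(m["point"]),atz(a,m["point"],45),"tri",t)
    for m in mark_of("jar_a",a):print("  orig top",round(m["confidence"],2),atz(a,m["point"],0))
    for m in mark_of("jar_a",b):print("  orig side",round(m["confidence"],2),atz(b,m["point"],0))
jars()
E
python3 jars.py; python3 -c "
from h import *
s=sense();print(s['eef_pos'],pose(s)[1].as_matrix().round(2),s['force'])"
```

```text
[502.38 179.65 195.81] [ 0.1  -0.19  0.54] 1.0044114082446458
top 0.56 [225.4, 342.3] th 0.18999999999992978 d 0.8072732924897756
side 0.65 [174.2, 359.0] th 0.1699999999999302 d 1.9908394510438627
0.74 295 [165.9 266.5] [633.6 206.2  45. ] tri (array([634.6, 209.1,  26. ]), np.float64(3.793304062138019))
  orig top 0.64 [638.3 212.7   0. ]
  orig top 0.63 [556.   -4.5   0. ]
  orig top 0.46 [440.9 325.1   0. ]
  orig side 0.7 [427.  322.5   0. ]
  orig side 0.7 [383.9 264.4   0. ]
  orig side 0.67 [633.5 212.1   0. ]
  orig side 0.47 [483.4 -66.8   0. ]
[502.52536648 180.2826466  195.86510778] [[ 0.17  0.99 -0.  ]
 [ 0.99 -0.17 -0.  ]
 [-0.   -0.   -1.  ]] [ 0.30130768 -0.33074686 -0.06264935]
```

View pics/t2.png

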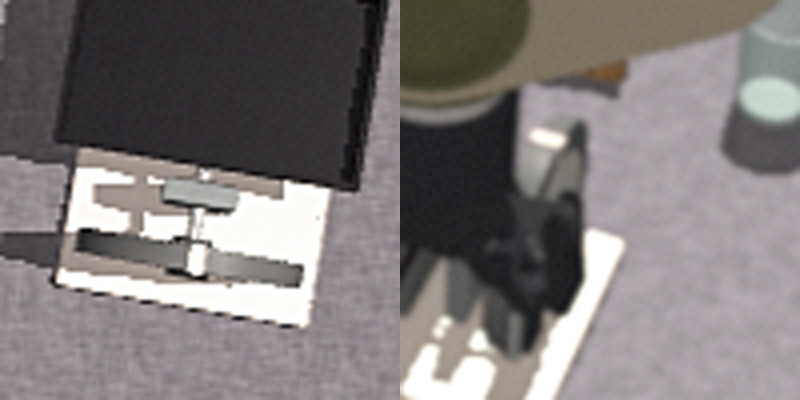

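The mark is about 0.08 rad to the positive side, so I'll make a small correction to be safely within tolerance.

```bash
python3 - <<'E'
from h import *
plan(([474,13.5,200],ori(MY)),([474,13.5,155],ori(MY)))
E
```

```text
('-0.423 0.001 -0.009 -0.001 0.003 0.002', np.float64(2.7))
('-0.423 0.001 0.104 -0.001 0.003 0.002', np.float64(2.8))
```

jog_arm(
  series="-0.423 0 -0.009 0 0 0 -0.2;-0.423 0 -0.009 0 0 0 -0.2;-0.423 0 -0.009 0 0 0 -0.2;-0.423 0 -0.009 0 0 0 -0.2;-0.423 0 0.104 0 0 0 -0.2;-0.423 0 0.104 0 0 0 -0.2;-0.423 0 0.104 0 0 0 -1;-0.423 0 0.104 0 0 0 -1;-0.423 0 0.104 0 0 0 -1;-0.417 0 0.104 0 -0.025 0 -1;-0.41 0 0.104 0 -0.051 0 -1;-0.41 0 0.104 0 -0.051 0 -1;-0.41 0 0.104 0 -0.051 0 -0.2;-0.41 0 0.104 0 -0.051 0 -0.2;-0.41 0 -0.02 0 -0.051 0 0;0 0 -0.02 0 0 0 1;0 0 -0.02 0 0 0 1;0.2 0 -0.02 0 0 0 1;0.2 0 -0.02 0 0 0 1;0.2 0 -0.02 0 0 0 1",
)

```text
time_s: 10.62
eef_pos: [516.1, 262.2, 203.7]
ee_rot: [0.001, 0.764, 0.646, -0.001]
force: [0.7, -0.6, -0.2]
grip_width: 1.003
grip_force: 0.0
```

```bash
python3 look.py t3;python3 - <<'E'
from h import *
a=capture("top")["img"].astype(int)
# mark: bright px on wheel band
for r in range(218,232): print(r,a[r,328:352].sum(1)//3)
E
python3 jars.py
```

```text
[516.08 262.16 203.71] [ 0.65 -0.58 -0.23] 1.0025574180679302
top 0.85 [223.4, 336.7] th -6.616929226765933e-14 d 0.26640052456646485
side 0.94 [175.0, 355.5] th 0.049999999999932765 d 0.5782203047259771
218 [255 255 254 255 255 248 255 255 185 143 250 213 230 254 254 252 250 251
 251 251 252 251 251 250]
219 [234 237 255 255 254  96  18  37  54  88 231 186 255 255 255 255 253 251
 251 251 251 252 251 251]
220 [ 90  88  82 144  68  91  48 162 139 127 100  96  82 130 121 255 255 253
 251 251 252 251 251 252]
221 [107 107 109 113 118 120 114 230 254 255 255 192  83 142  81 231 255 255
 255 254 254 254 254 253]
222 [112 113 114 117 121 119 105 249 249 248 241 159 135 135 113 140 180 244
 236 255 255 255 255 255]
223 [113 116 117 118 118 115 149 247 246 246 242 163 144 154 159 171 164 153
 144 126 154 147 169 239]
224 [114 115 117 121 122 115 143 246 245 249 220 151 147 156 159 164 161 157
 154 152 148 147 143 136]
225 [113 116 120 123 123 119 188 246 246 250 197 146 147 158 159 163 160 161
 156 155 154 148 143 140]
226 [133  90 118 115 129 126 235 252 249 253 202 150 152 157 160 163 162
[... 431 characters left out ...]
50 113 129]
231 [255 255 255 255 255 255 255 255 255 255 255 255 255 255 255 255 255 255
 192 255 255 255 255 255]
0.83 287 [166.5 265.2] [632.  209.8  45. ] tri (array([636.8, 214. ,  24. ]), np.float64(3.4262216510903007))
0.79 258 [228.8 263.5] [460.3 212.9  45. ] tri (array([462.8, 216.3,  28.4]), np.float64(5.4339804329296015))
0.72 197 [254.5 246.8] [390.9 257.8  45. ] tri (array([388.3, 262.9,  22.3]), np.float64(1.5167937838614955))
  orig top 0.87 [637.1 210.4   0. ]
  orig top 0.71 [465.6 217.7   0. ]
  orig top 0.63 [387.8 266.    0. ]
  orig side 0.94 [424.7 331.5   0. ]
  orig side 0.94 [459.  220.9   0. ]
  orig side 0.81 [628.1 219.5   0. ]
  orig side 0.59 [388.2 258.6   0. ]
```

```bash
cat > f.py <<'E'
from h import *
F=[]
for i in range(8):
    capture("top");s=sense();F.append([*s["force"],*s["tau"][1:3]])
F=np.array(F);print(F.mean(0).round(2),(F.std(0)).round(2),s["grip_width"].__round__(3),s["eef_pos"].round(1))
E
python3 f.py; python3 - <<'E'
from h import *
plan(([635,212,120],ori(MY)),([635,212,42],ori(MY)))
E
```

```text
[ -0.08  -0.06  -0.12 -47.72 -25.43] [0.38 0.44 0.32 0.01 0.  ] 1.0 [516.1 259.1 203.6]
('-0.065 0.313 0.209 -0.001 0.002 0.002', np.float64(2.4))
('-0.064 0.313 0.404 -0.001 0.002 0.002', np.float64(3.3))
```

jog_arm(
  series="-0.065 0.313 0.2 0 0.002 0 1;-0.065 0.313 0.2 0 0.002 0 1;-0.065 0.313 0.2 0 0.002 0 1;-0.065 0.313 0.3 0 0.002 0 1;-0.065 0.313 0.404 0 0.002 0 1;-0.065 0.313 0.404 0 0.002 0 1;-0.065 0.313 0.404 0 0.002 0 -1;-0.065 0.313 0.404 0 0.002 0 -1;-0.065 0.313 0.404 0 0.002 0 -1;-0.065 0.313 0.404 0 0.002 0 -1;-0.065 0.313 0.3 0 0.002 0 -1;-0.065 0.313 0.2 0 0.002 0 -1;-0.065 0.313 0.02 0 0.002 0 -1;-0.065 0.313 0.02 0 0.002 0 -1;-0.065 0.313 0.02 0 0.002 0 -1;-0.065 0.313 0.02 0 0.002 0 -1",
  grip_force=30,
)

```text
time_s: 13.58
eef_pos: [634.5, 212.0, 193.6]
ee_rot: [-0.001, 0.765, 0.644, -0.002]
force: [0.3, 0.2, -1.7]
grip_width: 0.548
grip_force: 32.0
```

```bash
python3 f.py; python3 - <<'E'
from h import *
MX=np.array([561.5,-2])
e=np.array([np.cos(MY),np.sin(MY)]);n=np.array([-e[1],e[0]])
tc=MX+35*e;print(tc)
for y in(-60,0,60):
    q=tc+n*y;print(q);plan(([*q,195],ori(MY)),([*q,139],ori(MY)))
E
```

```text
[  0.23   0.1   -1.56 -58.65 -27.02] [0.4  0.49 0.32 0.3  0.11] 0.551 [635.1 212.1 195.4]
[595.97392638  -8.04552726]
[585.61016537 -67.14368677]
('-0.709 -0.003 0.002 -0.001 0.001 0.002', np.float64(4.5))
('-0.709 -0.003 0.142 -0.001 0.001 0.002', np.float64(4.6))
[595.97392638  -8.04552726]
('-0.559 -0.003 0.001 -0.001 0.001 0.002', np.float64(3.6))
('-0.559 -0.003 0.141 -0.001 0.001 0.002', np.float64(3.7))
[606.3376874   51.05263225]
('-0.409 -0.002 0.001 -0.001 0.001 0.002', np.float64(2.6))
('-0.409 -0.002 0.141 -0.001 0.001 0.002', np.float64(2.8))
```

Weight is about 1.5 N, so this jar is full. It goes to the -y slot on the tray.

jog_arm(
  series="-0.709 0 0 0 0 0 -1;-0.709 0 0 0 0 0 -1;-0.709 0 0 0 0 0 -1;-0.709 0 0 0 0 0 -1;-0.709 0 0 0 0 0 -1;-0.709 0 0 0 0 0 -1;-0.709 0 0.08 0 0 0 -1;-0.709 0 0.12 0 0 0 -1;-0.709 0 0.135 0 0 0 -1;-0.709 0 0.144 0 0 0 -1;-0.709 0 0.144 0 0 0 -1;-0.709 0 0.144 0 0 0 0.4;-0.709 0 0.144 0 0 0 0.4;-0.709 0 0.1 0 0 0 0.4;-0.709 0 0 0 0 0 0.6;-0.3 0 0 0 0 0 1;0 0 0 0 0 0 1;0 0 0 0 0 0 1;0 0 0 0 0 0 1;0 0 0 0 0 0 1",
)

```text
time_s: 16.48
eef_pos: [635.0, 215.2, 195.6]
ee_rot: [-0.0, 0.764, 0.645, -0.0]
force: [-0.1, -0.2, -0.3]
grip_width: 1.001
grip_force: 0.0
```

```bash
python3 look.py t4; python3 jars.py
```

```text
[634.96 215.22 195.64] [-0.05 -0.24 -0.33] 1.0006714761203974
top 0.74 [225.4, 338.5] th 0.05999999999993255 d 1.4428202363227367
side 0.98 [172.8, 358.9] th 0.23999999999992871 d 1.1092425227225398
0.58 168 [225.4 269.6] [469.5 196.2  45. ] tri (array([465. , 201.5,  10.8]), np.float64(8.703220734321864))
0.56 340 [179.4 369.3] [594.4 -77.2  45. ] tri (array([587.5, -71.1, 109.9]), np.float64(0.6789865611940624))
  orig top 0.75 [591.1 -86.4   0. ]
  orig top 0.44 [464.7 211.7   0. ]
  orig side 0.91 [386.2 263.1   0. ]
  orig side 0.89 [426.8 329.8   0. ]
  orig side 0.83 [ 618.8 -167.5    0. ]
  orig side 0.57 [462.8 211.1   0. ]
```

View pics/t4.png

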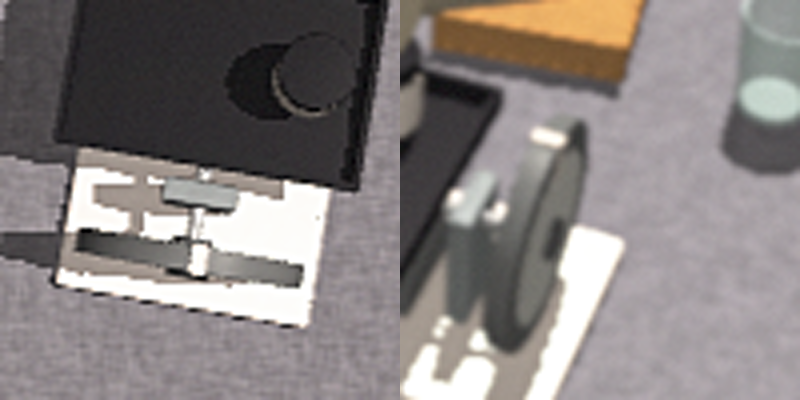

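The first jar stands on the tray at crop (315,75). The wheel was nudged about +0.1 by the placing, which is inside the 0.3 allowed here. Next is the jar at (463,213).

```bash
python3 - <<'E'
from h import *
plan(([463,213,195],ori(MY)),([463,213,42],ori(MY)))
E
```

```text
('-0.069 -0.425 0.002 -0.000 0.000 0.001', np.float64(2.8))
('-0.069 -0.425 0.385 -0.000 0.000 0.001', np.float64(3.7))
```

jog_arm(
  series="-0.069 -0.425 0 0 0 0 1;-0.069 -0.425 0 0 0 0 1;-0.069 -0.425 0 0 0 0 1;-0.069 -0.425 0.1 0 0 0 1;-0.069 -0.425 0.25 0 0 0 1;-0.069 -0.425 0.385 0 0 0 1;-0.069 -0.425 0.385 0 0 0 1;-0.069 -0.425 0.385 0 0 0 -1;-0.069 -0.425 0.385 0 0 0 -1;-0.069 -0.425 0.385 0 0 0 -1;-0.069 -0.425 0.385 0 0 0 -1;-0.069 -0.425 0.3 0 0 0 -1;-0.069 -0.425 0.2 0 0 0 -1;-0.069 -0.425 0 0 0 0 -1;-0.069 -0.425 0 0 0 0 -1;-0.069 -0.425 0 0 0 0 -1;-0.069 -0.425 0 0 0 0 -1",
)

```text
time_s: 19.1
eef_pos: [462.4, 213.7, 195.0]
ee_rot: [-0.0, 0.765, 0.644, -0.001]
force: [-0.4, -0.4, -1.9]
grip_width: 0.55
grip_force: 32.3
```

```bash
python3 f.py; cat > bin.py <<'E'
from h import *
plan(([606.3,51,195],ori(MY)),([596,-8,195],ori(MY)))
E
python3 bin.py
```

```text
[-3.000e-02  2.500e-01 -1.670e+00 -4.145e+01 -2.499e+01] [0.49 0.44 0.56 0.29 0.12] 0.554 [462.8 213.8 195.5]
('-0.340 0.423 0.001 -0.001 0.001 0.002', np.float64(3.5))
('-0.490 0.422 0.001 -0.001 0.001 0.002', np.float64(4.1))
```

This one weighs about 1.6 N, so it is full too. It goes to the +y slot.

jog_arm(
  series="-0.34 0.423 0 0 0 0 -1;-0.34 0.423 0 0 0 0 -1;-0.34 0.423 0 0 0 0 -1;-0.34 0.423 0 0 0 0 -1;-0.34 0.423 0 0 0 0 -1;-0.34 0.423 0.08 0 0 0 -1;-0.34 0.423 0.12 0 0 0 -1;-0.34 0.423 0.135 0 0 0 -1;-0.34 0.423 0.141 0 0 0 -1;-0.34 0.423 0.141 0 0 0 -1;-0.34 0.423 0.141 0 0 0 0.4;-0.34 0.423 0.141 0 0 0 0.4;-0.34 0.423 0.1 0 0 0 0.4;-0.34 0.423 0 0 0 0 0.6;0 0 0 0 0 0 1;0.2 0 0 0 0 0 1;0.2 0 0 0 0 0 1;0.2 0 0 0 0 0 1;0.2 0 0 0 0 0 1",
)

```text
time_s: 21.88
eef_pos: [475.1, 295.3, 197.3]
ee_rot: [0.0, 0.764, 0.645, 0.0]
force: [0.8, -1.2, -1.1]
grip_width: 1.001
grip_force: 0.0
```

```bash
python3 look.py; python3 jars.py; python3 - <<'E'
from h import *
a=capture("top")["img"].astype(int)
for r in range(222,227): print(r,a[r,328:352].sum(1)//3)
plan(([387,262,195],ori(MY)),([387,262,42],ori(MY)))
plan(([425,329,195],ori(MY)),([425,329,42],ori(MY)))
E
```

```text
[475.13 295.32 197.26] [ 0.76 -1.15 -1.09] 1.001326940363967
top 0.6 [225.7, 338.4] th 0.05999999999993255 d 1.7524709218937913
0.82 346 [179.6 371.1] [593.9 -82.1  45. ] tri (array([627.7, -80.6,  -6.4]), np.float64(57.475301286063))
0.73 296 [256.5 244.5] [385.5 264.   45. ] tri (array([383.8, 265.4,  38.7]), np.float64(2.2754522516504796))
0.7 142 [239.5 230.6] [431.5 302.8  45. ] tri (array([427.3, 314.6,   0.2]), np.float64(4.595156630331017))
0.57 323 [168.7 322.8] [624.8  50.4  45. ] tri (array([614.3,  48.2, 122.8]), np.float64(0.8975315428027472))
  orig top 0.87 [390.3 271.7   0. ]
  orig top 0.77 [626.   52.2   0. ]
  orig top 0.67 [432.7 320.9   0. ]
  orig top 0.53 [591.4 -83.6   0. ]
  orig side 0.81 [427.6 325.9   0. ]
  orig side 0.61 [380.  261.6  -0. ]
222 [111 113 115 117 119 122 126 129 130 119 255 255 254 249 191 142 174 246
 235 255 255 255 255 255]
223 [113 114 115 117 120 122 124 129 128 101 252 252 252 248 171 155 158 157
 152 129 159 149 164 237]
224 [113 115 117 119 122 126 126 129 125 156 252 251 252 231 161 151 161 164
 167 163 154 151 143 132]
225 [112 120 121 124 126 127 130 130 126 198 252 251 253 205 153 156 160 162
 165 160 154 146 143 137]
226 [133  89 116 113 126 137 144 142 131 240 253 251 254 212 154 154 157 158
 160 156 150 146 141 138]
('-0.113 -0.208 0.002 -0.001 0.000 0.001', np.float64(1.5))
('-0.112 -0.208 0.385 -0.001 0.000 0.001', np.float64(2.9))
('0.069 -0.143 0.002 -0.001 0.000 0.001', np.float64(1.0))
('0.069 -0.143 0.384 -0.001 0.000 0.001', np.float64(2.7))
```

jog_arm(
  series="-0.107 -0.212 0 0 0 0 1;-0.107 -0.212 0 0 0 0 1;-0.107 -0.212 0.1 0 0 0 1;-0.107 -0.212 0.25 0 0 0 1;-0.107 -0.212 0.388 0 0 0 1;-0.107 -0.212 0.388 0 0 0 1;-0.107 -0.212 0.388 0 0 0 -1;-0.107 -0.212 0.388 0 0 0 -1;-0.107 -0.212 0.388 0 0 0 -1;-0.107 -0.212 0.388 0 0 0 -1;-0.107 -0.212 0.3 0 0 0 -1;-0.107 -0.212 0.2 0 0 0 -1;-0.107 -0.212 0 0 0 0 -1;-0.107 -0.212 0 0 0 0 -1;-0.107 -0.212 0 0 0 0 -1;-0.107 -0.212 0 0 0 0 -1",
)

```text
time_s: 24.42
eef_pos: [385.2, 264.7, 195.2]
ee_rot: [-0.0, 0.765, 0.644, -0.001]
force: [-0.7, -1.0, -0.1]
grip_width: 0.556
grip_force: 31.6
```

```bash
python3 f.py; python3 - <<'E'
from h import *
plan(([596,-8,195],ori(MY)),([480,-345,195],None),([480,-345,50],None))
E
```

```text
[ -0.11  -0.18  -0.68 -36.32 -24.23] [0.28 0.56 0.43 0.27 0.11] 0.549 [385.6 264.9 195.6]
('-0.583 0.634 0.001 -0.001 0.001 0.002', np.float64(5.5))
('-1.462 0.492 0.002 0.000 0.000 0.000', np.float64(9.9))
('-1.462 0.492 0.365 0.000 0.000 0.000', np.float64(10.1))
```

This jar weighs about 0.6 N, so it is empty. It goes to the bin, over the mixer at a greater height.

jog_arm(
  series="0 0 -0.17 0 0 0 -1;0 0 -0.17 0 0 0 -1;-0.8 0.2 -0.17 0 0 0 -1;-0.8 0.2 -0.17 0 0 0 -1;-0.8 0.2 -0.17 0 0 0 -1;-0.8 0.2 -0.17 0 0 0 -1;-0.8 0.2 -0.17 0 0 0 -1;-0.8 0.2 -0.17 0 0 0 -1;-0.8 0.2 -0.17 0 0 0 -1",
)

```text
time_s: 25.95
eef_pos: [409.9, -64.8, 263.3]
ee_rot: [-0.001, 0.766, 0.643, -0.001]
force: [-0.8, 0.2, 0.2]
grip_width: 0.553
grip_force: 31.6
```

```bash
python3 - <<'E'
from h import *
print(sense()["joints"].round(2),sense()["eef_pos"])
a=capture("top");b=capture("side")
for p,z in((a,20),(b,20)):
    for m in regions_of("bin",p)[:1]:
        r=cv2.minAreaRect(cv2.findNonZero(m["region"].astype(np.uint8)));print(m["confidence"],atz(p,m["point"],z),[atz(p,c[::-1],z).round() for c in cv2.boxPoints(r)])
plan(([520,-305,265],ori(MY)),([520,-305,50],ori(MY)))
E
```

```text
[-0.44  0.06  1.77 -0.    1.31 -0.27] [409.8979959  -64.81306786 263.26646975]
0.72 [ 519.16161092 -349.42549483   20.        ] [array([ 443., -237.,   20.]), array([ 600., -244.,   20.]), array([ 594., -461.,   20.]), array([ 437., -451.,   20.])]
0.95 [ 523.02272295 -351.44779212   20.        ] [array([ 597., -232.,   20.]), array([ 623., -479.,   20.]), array([ 446., -463.,   20.]), array([ 442., -224.,   20.])]
('-0.550 0.373 -0.003 -0.001 0.000 0.003', np.float64(4.3))
('-0.550 0.374 0.534 -0.001 0.000 0.003', np.float64(5.5))
```

jog_arm(
  series="-0.55 0.373 0 0 0 0 -1;-0.55 0.373 0 0 0 0 -1;-0.55 0.373 0 0 0 0 -1;-0.55 0.373 0 0 0 0 -1;-0.55 0.373 0.1 0 0 0 -1;-0.55 0.373 0.25 0 0 0 -1;-0.55 0.373 0.4 0 0 0 -1;-0.55 0.373 0.5 0 0 0 -1;-0.55 0.373 0.534 0 0 0 -1;-0.55 0.373 0.534 0 0 0 -1;-0.55 0.373 0.534 0 0 0 0.4;-0.55 0.373 0.534 0 0 0 0.4;-0.55 0.373 0.534 0 0 0 0.4;-0.55 0.373 0.4 0 0 0 0.4;-0.55 0.373 0.2 0 0 0 0.4;-0.55 0.373 0 0 0 0 0.4;-0.4 0.2 0 0 0 0 1;0 0 0 0 0 0 1;0 0 0 0 0 0 1;0 0 0 0 0 0 1",
)

```text
time_s: 28.65
eef_pos: [417.0, -83.7, 263.1]
ee_rot: [0.0, 0.765, 0.644, -0.0]
force: [0.4, 0.0, -0.6]
grip_width: 0.998
grip_force: 0.0
```

```bash
python3 jars.py;  python3 - <<'E'
from h import *
plan(([426,328,265],ori(MY)),([426,328,42],ori(MY)))
E
```

```text
0.87 333 [240.8 224.1] [428.  320.6  45. ] tri (array([429.5, 326.6,  24.8]), np.float64(4.857361811945788))
0.82 329 [204.  454.1] [ 525.9 -306.3   45. ] tri (array([ 519.5, -309.8,   35.9]), np.float64(13.726239646739495))
0.75 357 [179.1 370.7] [595.2 -81.   45. ] tri (array([587.5, -74.1, 115.8]), np.float64(0.5386043580224703))
  orig top 0.84 [623.4  49.1   0. ]
  orig top 0.82 [ 517.3 -314.9    0. ]
  orig top 0.78 [587.5 -76.4   0. ]
  orig top 0.65 [428.2 323.4   0. ]
  orig side 0.95 [423.  327.2   0. ]
  orig side 0.88 [638.8 -41.    0. ]
  orig side 0.67 [ 523.2 -319.9    0. ]
  orig side 0.61 [ 618.1 -174.5   -0. ]
('1.023 -0.158 -0.007 -0.000 0.001 0.001', np.float64(6.6))
('1.024 -0.158 0.551 -0.000 0.001 0.001', np.float64(7.5))
```

jog_arm(
  series="0.95 -0.158 0 0 0 0 1;0.95 -0.158 0 0 0 0 1;0.95 -0.158 0 0 0 0 1;0.95 -0.158 0 0 0 0 1;0.95 -0.158 0 0 0 0 1;0.95 -0.158 0 0 0 0 1;0.95 -0.158 0.12 0 0 0 1;0.95 -0.158 0.12 0 0 0 1",
)

```text
time_s: 29.95
eef_pos: [419.7, 299.2, 211.4]
ee_rot: [-0.001, 0.765, 0.644, -0.004]
force: [0.2, -0.7, 0.2]
grip_width: 0.996
grip_force: 0.0
```

```bash
python3 - <<'E'
from h import *
plan(([426,326,195],ori(MY)),([426,326,42],ori(MY)))
E
```

```text
('0.069 0.004 0.041 -0.004 0.003 0.002', np.float64(0.5))
('0.071 0.007 0.423 -0.004 0.003 0.002', np.float64(2.7))
```

jog_arm(
  series="0.069 0.004 0.1 0 0 0 1;0.069 0.004 0.25 0 0 0 1;0.07 0.006 0.42 0 0 0 1;0.07 0.006 0.42 0 0 0 1;0.07 0.006 0.42 0 0 0 -1;0.07 0.006 0.42 0 0 0 -1;0.07 0.006 0.42 0 0 0 -1;0.07 0.006 0.42 0 0 0 -1;0.07 0.006 0.3 0 0 0 -1;0.07 0.006 0.2 0 0 0 -1;0.07 0.006 0.041 0 0 0 -1;0.07 0.006 0.041 0 0 0 -1;0.07 0.006 0.041 0 0 0 -1;0.07 0.006 0.041 0 0 0 -1",
)

```text
time_s: 31.7
eef_pos: [426.9, 326.7, 196.9]
ee_rot: [-0.0, 0.765, 0.644, -0.002]
force: [-0.8, -0.2, -1.6]
grip_width: 0.548
grip_force: 32.5
```

```bash
python3 f.py; python3 - <<'E'
from h import *
plan(([596,-8,195],ori(MY)),([520,-395,195],ori(MY)))
E
```

```text
[  0.16   0.07  -1.69 -44.37 -25.31] [0.41 0.5  0.42 0.18 0.05] 0.548 [427.4 327.  197.8]
('-0.753 0.558 0.007 -0.001 0.001 0.002', np.float64(6.0))
('-1.739 0.535 0.008 -0.001 0.001 0.002', np.float64(11.6))
```

This one weighs about 1.6 N, so it is full and goes to the middle slot.

jog_arm(
  series="0 0 -0.08 0 0 0 -1;-0.753 0.558 -0.08 0 0 0 -1;-0.753 0.558 -0.08 0 0 0 -1;-0.753 0.558 -0.08 0 0 0 -1;-0.753 0.558 -0.08 0 0 0 -1;-0.753 0.558 -0.08 0 0 0 -1;-0.753 0.558 -0.08 0 0 0 -1;-0.753 0.558 -0.08 0 0 0 -1;-0.753 0.558 -0.08 0 0 0 -1",
)

```text
time_s: 33.22
eef_pos: [596.0, -7.5, 229.8]
ee_rot: [-0.0, 0.765, 0.644, -0.001]
force: [-0.6, 0.6, -1.2]
grip_width: 0.553
grip_force: 32.4
```

```bash
python3 jars.py | grep -v orig; python3 - <<'E'
from h import *
plan(([596,-8,140],ori(MY)))
E
```

```text
0.76 330 [205.7 451.2] [ 521.3 -298.3   45. ] tri (array([ 520.7, -301. ,   36.5]), np.float64(1.8954354727886222))
0.69 167 [173.7 325.8] [610.9  42.1  45. ] tri (array([583. ,  37.6, 244.7]), np.float64(4.475156952801031))
0.59 66 [184.1 363.3] [581.6 -60.6  45. ] tri (array([578. , -53.8, 124.5]), np.float64(8.824766300618924))
('-0.002 0.001 0.226 -0.000 0.000 0.002', np.float64(1.4))
```

jog_arm(
  series="0 0 0.1 0 0 0 -1;0 0 0.18 0 0 0 -1;0 0 0.21 0 0 0 -1;0 0 0.222 0 0 0 -1;0 0 0.226 0 0 0 -1;0 0 0.226 0 0 0 -1;0 0 0.226 0 0 0 0.4;0 0 0.226 0 0 0 0.4;0 0 0.226 0 0 0 0.4;0 0 0.18 0 0 0 0.4;0 0 0 0 0 0 0.4;0.4 0 0 0 0 0 0.4;0.4 0 0 0 0 0 0.4;0.4 0 0 0 0 0 0.4;0.4 0 0 0 0 0 0.4;0.4 0 0 0 0 0 0.4",
)

```text
time_s: 35.52
eef_pos: [623.4, 149.2, 229.6]
ee_rot: [-0.0, 0.765, 0.644, -0.001]
force: [0.3, -0.0, -0.3]
grip_width: 0.697
grip_force: 0.0
```

```bash
python3 look.py t5; python3 jars.py | grep -v orig; python3 - <<'E'
from h import *
a=capture("top");i=a["img"].astype(int)
for r in range(222,227): print(r,i[r,328:352].sum(1)//3)
save(a,"top5")
E
```

```text
[623.37 149.15 229.64] [ 0.26 -0.01 -0.26] 0.6970293805634393
top 0.85 [224.8, 337.8] th 0.03999999999993298 d 0.9685663337756466
side 0.66 [171.4, 358.0] th 0.2699999999999281 d 0.45460827333130066
side 0.3 [164.4, 407.7] th 1.1299999999999097 d 44.63146698734396
0.9 308 [178.4 369.3] [597.2 -77.2  45. ] tri (array([584.7, -69.1, 135.6]), np.float64(4.145966766569824))
0.85 278 [173.9 347.1] [610.  -16.5  45. ] tri (array([593.7, -14.8, 120.7]), np.float64(13.370931410611862))
0.62 311 [205.9 453.2] [ 520.8 -303.7   45. ] tri (array([ 521.7, -306.6,   35.5]), np.float64(1.0872874967630242))
222 [111 112 116 118 118 125 125 129 128 117 255 255 255 250 190 142 177 246
 235 255 255 255 255 255]
223 [112 113 116 119 123 124 127 130 126 159 253 252 252 249 170 154 160 157
 152 128 161 150 167 238]
224 [113 116 119 122 122 128 126 129 127 155 252 251 252 233 161 153 162 167
 168 164 156 150 143 131]
225 [114 118 119 123 126 129 133 132 125 200 251 251 253 208 154 157 163 165
 165 162 157 149 144 138]
226 [135  88 117 112 128 140 145 143 131 241 254 251 254 213 156 153 159 162
 164 155 152 146 142 138]
```

View pics/top5.png

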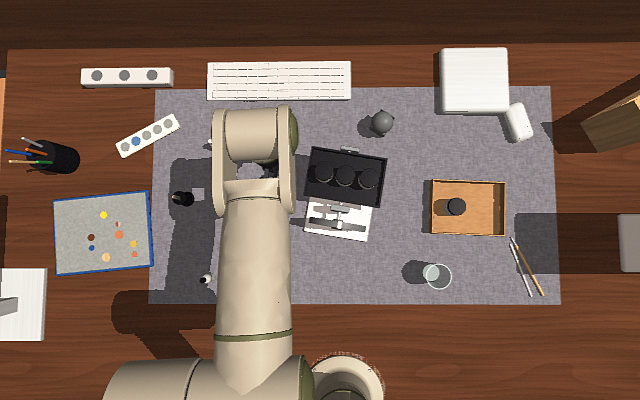

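Three jars stand in the tray at about (175,323), (175,345) and (178,367), and one is in the bin at (207,455). The wheel is near +0.1. Now I'll mix with a single pinch, going out and back.

```bash
python3 - <<'E'
from h import *
e=np.array([np.cos(MY),np.sin(MY),0]); ax=np.array([474,13.5,90]);Q=Ro.from_rotvec(-.85*e)
R=Q*ori(MY); print([ax+Q.apply([0,0,r]) for r in(150,110,64)])
plan(([500,165,230],R),(ax+Q.apply([0,0,110]),R))
E
```

```text
[array([493.46522644, 124.49822305, 188.99747188]), array([488.27449939,  94.8986969 , 162.59814605]), array([482.30516328,  60.85924184, 132.23892134])]
('-0.015 -0.310 0.000 0.000 -0.541 0.002', np.float64(4.5))
('-0.193 -0.309 0.169 0.000 -0.541 0.002', np.float64(4.5))
```

jog_arm(
  series="-0.015 -0.31 0 0 -0.541 0 -0.2;-0.015 -0.31 0 0 -0.541 0 -0.2;-0.015 -0.31 0 0 -0.541 0 -0.2;-0.015 -0.31 0 0 -0.541 0 -0.2;-0.015 -0.31 0 0 -0.541 0 -0.2;-0.193 -0.309 0.169 0 -0.541 0 -0.2;-0.193 -0.309 0.169 0 -0.541 0 -0.2;-0.193 -0.309 0.169 0 -0.541 0 -0.2;-0.193 -0.309 0.169 0 -0.541 0 -0.2",
)

```text
time_s: 37.2
eef_pos: [489.0, 95.4, 163.4]
ee_rot: [0.266, 0.697, 0.587, -0.315]
force: [0.1, 0.6, -0.3]
grip_width: 0.401
grip_force: 0.0
```

```bash
python3 - <<'E'
from h import *
e=np.array([np.cos(MY),np.sin(MY),0]); ax=np.array([474,13.5,90]);Q=Ro.from_rotvec(-.85*e)
s=sense();print(s["joints"].round(2),s["force"].round(1))
plan((ax+Q.apply([0,0,64]),Q*ori(MY)))
E
```

```text
[ 0.28  0.62  1.5  -0.74  1.51  0.69] [ 0.1  0.6 -0.3]
('0.000 -0.002 0.117 0.002 -0.000 0.001', np.float64(0.8))
```

jog_arm(
  series="0 -0.002 0.06 0 0 0 -0.2;0 -0.002 0.117 0 0 0 -0.2;0 -0.002 0.117 0 0 0 -1;0 -0.002 0.117 0 0 0 -1;0 -0.002 0.117 0 0 0 -1;0 -0.002 0.117 0 0 0 -1",
  grip_force=30,
)

```text
time_s: 37.95
eef_pos: [481.1, 60.8, 131.9]
ee_rot: [0.265, 0.697, 0.587, -0.317]
force: [-5.4, -6.6, -5.1]
grip_width: 0.182
grip_force: 33.6
```

```bash
python3 turn.py 1.68 12
```

```text
r 63.60786047216666 0.1821155406002778 [-5.36030602 -6.56256379 -5.07407941]
-0.022 0 0.002 0 0.089 0 -1;-0.044 0 0.006 0 0.178 0 -1;-0.065 0 0.014 0 0.267 0 -1;-0.084 0 0.024 0 0.357 0 -1;-0.102 0 0.037 0 0.446 0 -1;-0.118 0 0.053 0 0.535 0 -1;-0.132 0 0.070 0 0.624 0 -1;-0.143 0 0.090 0 0.713 0 -1;-0.151 0 0.110 0 0.802 0 -1;-0.157 0 0.132 0 0.891 0 -1;-0.159 0 0.154 0 0.980 0 -1;-0.158 0 0.176 0 1.070 0 -1
```

jog_arm(
  series="-0.022 0 0.002 0 0.089 0 -1;-0.044 0 0.006 0 0.178 0 -1;-0.065 0 0.014 0 0.267 0 -1;-0.084 0 0.024 0 0.357 0 -1;-0.102 0 0.037 0 0.446 0 -1;-0.118 0 0.053 0 0.535 0 -1;-0.132 0 0.070 0 0.624 0 -1;-0.143 0 0.090 0 0.713 0 -1;-0.151 0 0.110 0 0.802 0 -1;-0.157 0 0.132 0 0.891 0 -1;-0.159 0 0.154 0 0.980 0 -1;-0.159 0 0.154 0 0.980 0 -1;-0.159 0 0.154 0 0.980 0 -1",
)

```text
time_s: 39.58
eef_pos: [466.0, -27.7, 141.0]
ee_rot: [-0.218, 0.719, 0.608, 0.257]
force: [-23.8, -16.2, 22.5]
grip_width: 0.181
grip_force: 40.0
```

```bash
python3 turn.py 0.16 2; python3 look.py t6; python3 -c "
from h import *
s=sense();print(s['joints'].round(2),pose(s)[1].as_matrix()[:,2])"
```

```text
r 66.06830058997272 0.1810790838048256 [-23.78083923 -16.24995175  22.47637986]
-0.013 0 0.001 0 0.051 0 -1;-0.026 0 0.002 0 0.102 0 -1
[465.97 -27.7  141.03] [-23.78 -16.25  22.48] 0.1810790838048256
top 0.67 [230.6, 365.5] th 1.489999999999902 d 2.126274022586898
side 0.6 [179.2, 364.4] th 1.5499999999999008 d 0.7539802171429159
side 0.56 [325.8, 218.2] th -2.110000000000021 d 158.77916744181812
[-0.63  0.41  1.84  0.63  1.3  -0.76] [ 0.10391242  0.62539999 -0.77335443]
```

View pics/t6.png

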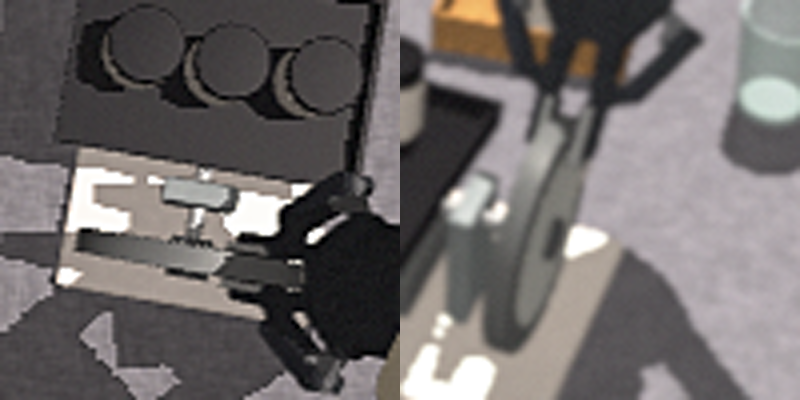

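jog_arm(
  series="-0.013 -0.003 -0.003 0 0.051 0 -1;-0.026 -0.005 -0.003 0 0.102 0 -1;-0.026 -0.005 -0.003 0 0.102 0 -1;-0.026 -0.005 -0.003 0 0.102 0 -1",
)

```text
time_s: 40.28
eef_pos: [464.3, -35.2, 134.2]
ee_rot: [-0.264, 0.697, 0.588, 0.315]
force: [5.2, -2.3, 3.5]
grip_width: 0.181
grip_force: 36.2
```

```bash
python3 turn.py -1.56 11; python3 look.py
```

```text
r 66.42526751356104 0.18074303985626858 [ 5.17189297 -2.3249761   3.49960326]
0.023 0 0.002 0 -0.090 0 -1;0.046 0 0.007 0 -0.181 0 -1;0.069 0 0.015 0 -0.271 0 -1;0.089 0 0.026 0 -0.361 0 -1;0.108 0 0.040 0 -0.451 0 -1;0.125 0 0.057 0 -0.542 0 -1;0.139 0 0.075 0 -0.632 0 -1;0.151 0 0.096 0 -0.722 0 -1;0.159 0 0.118 0 -0.813 0 -1;0.164 0 0.141 0 -0.903 0 -1;0.166 0 0.164 0 -0.993 0 -1
[464.33 -35.17 134.18] [ 5.17 -2.32  3.5 ] 0.18074303985626858
top 0.8 [233.6, 364.7] th 1.4799999999999023 d 5.111013260193775
side 0.76 [181.1, 362.0] th 1.6499999999998987 d 1.4060835287366753
```

jog_arm(
  series="0.023 0 0.002 0 -0.090 0 -1;0.046 0 0.007 0 -0.181 0 -1;0.069 0 0.015 0 -0.271 0 -1;0.089 0 0.026 0 -0.361 0 -1;0.108 0.001 0.040 0 -0.451 0 -1;0.125 0.001 0.057 0 -0.542 0 -1;0.139 0.002 0.075 0 -0.632 0 -1;0.151 0.003 0.096 0 -0.722 0 -1;0.159 0.004 0.118 0 -0.813 0 -1;0.164 0.004 0.141 0 -0.903 0 -1;0.166 0.005 0.164 0 -0.993 0 -1;0.166 0.005 0.164 0 -0.993 0 -1;0.166 0.005 0.164 0 -0.993 0 -1",
)

```text
time_s: 42.1
eef_pos: [480.1, 55.9, 137.6]
ee_rot: [0.224, 0.716, 0.605, -0.268]
force: [1.2, -16.8, -22.4]
grip_width: 0.183
grip_force: 32.9
```

```bash
cat > mk.py <<'E'
from h import *
i=capture("top")["img"].astype(int).mean(2)
c=[]
for r in range(222,227):
    k=np.arange(325,349); w=np.clip(i[r,k]-175,0,75)
    if r==222: w[k>343]=0
    c.append((w*k).sum()/max(w.sum(),1))
print("mark col",np.round(c,2))
E
python3 mk.py; python3 turn.py -.18 2;python3 look.py
```

```text
mark col [342.5  343.32 342.92 342.78 342.48]
r 63.9744650139395 0.18290269692402814 [  1.45069467 -16.25734505 -21.56825135]
0.014 0 0.001 0 -0.057 0 -1;0.029 0 0.003 0 -0.115 0 -1
[480.08  55.88 137.57] [  1.45 -16.26 -21.57] 0.18290269692402814
top 0.75 [225.4, 342.2] th 0.17999999999993 d 0.8122517042478296
top 0.4 [176.9, 345.3] th 3.089999999999868 d 47.461863860581566
side 0.67 [170.4, 358.4] th 0.3399999999999266 d 0.781726115063226
```

jog_arm(
  series="0.015 0 0.004 0 -0.06 0 -1;0.03 0 0.007 0 -0.121 0 -1;0.03 0 0.007 0 -0.121 0 -1;0.03 0 0.007 0 -0.121 0 -1",
)

```text
time_s: 42.85
eef_pos: [481.4, 63.6, 128.9]
ee_rot: [0.28, 0.688, 0.58, -0.334]
force: [-2.7, -9.2, -10.0]
grip_width: 0.179
grip_force: 34.5
```

```bash
python3 mk.py; python3 look.py; python3 jars.py | grep -v orig
```

```text
mark col [337.49 337.48 337.37 337.18 336.79]
[481.43  63.51 128.94] [-2.12 -9.28 -9.52] 0.17954757789955564
top 0.93 [221.5, 336.1] th -0.03000000000006553 d 2.0001870650813345
0.87 334 [218.1 457.5] [ 487.7 -314.3   45. ] tri (array([ 486. , -318.3,   33.1]), np.float64(3.563213357659303))
0.81 271 [172.9 348.6] [612.7 -20.6  45. ] tri (array([598.4, -17.5, 135.7]), np.float64(5.184294390110389))
0.75 329 [181.4 370.7] [588.9 -81.   45. ] tri (array([582.8, -71.2, 139.2]), np.float64(8.149828117066876))
```

jog_arm(
  series="0 0 0 0 0 0 -0.2;0 0 0 0 0 0 -0.2;0 0 0 0 0 0 -0.2;0 0 -0.12 0 0 0 -0.2;0 0 -0.25 0 0 0 0.2;0 0 -0.4 0 0 0 0.2;0 0 -0.4 0 0.5 0 0.2;0 0 -0.4 0 0.5 0 0.2;0 0 -0.4 0 0.5 0 0.2;0 0 -0.4 0 0.5 0 0.2;0 0 -0.4 0 0.5 0 0.2",
)

```text
time_s: 44.78
eef_pos: [503.6, 186.1, 230.0]
ee_rot: [0.037, 0.764, 0.642, -0.043]
force: [-0.3, -1.0, -1.0]
grip_width: 0.601
grip_force: 0.0
```

```bash
python3 mk.py; python3 look.py; python3 - <<'E'
from h import *
a=capture("top");b=capture("side")
im=np.hstack([cv2.resize(a["img"][135:265,290:520],(708,400),interpolation=cv2.INTER_CUBIC)])
d=cv2.resize(b["img"][90:240,240:400],None,fx=2,fy=2,interpolation=cv2.INTER_CUBIC)
im=cv2.resize(im,(480,271));o=np.zeros((300,800,3),np.uint8);o[:271,:480]=im;o[:300,480:]=d
cv2.imwrite("pics/end.png",o[:,:,::-1])
E
```

```text
mark col [337.7  337.47 337.37 337.22 336.77]
[503.56 186.28 229.57] [ 0.06 -0.32 -0.14] 0.6007477342179228
top 0.96 [225.0, 337.2] th 0.019999999999933404 d 1.2655783748850837
side 0.93 [175.3, 355.8] th 0.03999999999993298 d 0.16230927066091225
```

View pics/end.png

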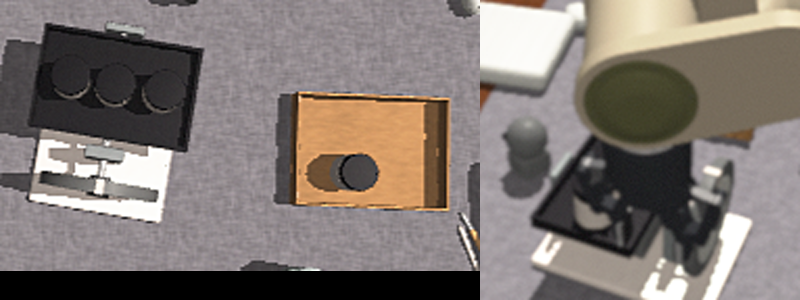

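The mark is at the top (about 0.02 rad), all three full jars stand in the tray and the empty one is upright in the bin. The arm touches nothing, so I'm handing in.

```bash
python3 -c "
from rig import *
print(finish_job())"
```

```text
the job is handed in; nothing more can be done
None
```

Job handed in (the system returned no verdict): by camera and force readings, all three full jars stand upright on the level tray and were mixed once to about 1.7 rad and back, the one empty jar is in the bin, and the mark is back at the top.

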